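Fit the retaining ring on a vial mixer's spindle

ROBOT

A 6-joint arm with a two-finger parallel gripper is mounted at the origin on the work surface. World frame = base frame: x ahead of the robot, y to its left, z up, the work surface at z = 0. Lengths are in m, angles in rad, forces in N, time in s.
With the tool pointing down it reaches from about 0.3 to 0.775 m from the base axis. Payload 14.6 kg.
Tool frame: the origin (TCP) lies at the very end of the fingers, on their centre line; the grasp point (between the pads) lies 19 mm behind it; z points along the fingers, y is the line along which they close (so a half turn about z gives the same grasp; the last joint's range is limited). The gripper opens to 94 mm and grips with 3 to 60 N. Pads are 16 mm wide; open, the fingers measure 119 mm over their backs; the gripper's body (75 mm by 177 mm) begins 78 mm behind the grasp point.
Start: joints at [1.054, 0.3, 1.521, -0, 1.321, -0.067], TCP at [0.239, 0.495, 0.178] pointing down, gripper open.
Joint ranges: [-3.03, 3.03], [-0.79, 2.21], [0.23, 2.52], [-1.04, 4.18], [0, 3.07], [-2.55, 2.55]. Speed limits (rad/s): [2.22, 2.22, 2.57, 3.14, 3.14, 3.14].

INTERFACE

Orientations are given as [roll, pitch, yaw] about the fixed x, y, z axes, in that order (R = Rz(yaw) Ry(pitch) Rx(roll)).
In Python, from station import ctrl, cams gives the robot as it stands. The module is installed in compiled form; this text tells all that it offers.
- The arm moves only by the tool arm_command, never from a script. Its argument "plan" is a list that holds one entry, the list of rows, each a list of 7 numbers: the shift along the tool's x, y, z in shares of 750 mm (1.0 is 750 mm), then the turn, a rotation vector about the tool's x, y, z in shares of pi rad (1.0 is pi rad), then the closure, from -1 (fully open) to 1 (shut). A call has 1 to 12 rows; each row is the pose to reach, as a shift and turn from the pose commanded when the call began, along the tool's axes at that moment; what a row does not reach only later rows make up. A row lasts 1/10 s, in which the tool goes at most 50 mm and 8.59 degrees, less where a joint would pass 70% of its speed; a pose out of reach is approached as far as the arm can. A call with a gripper value outside its range is refused whole. The fingers move at their own pace and stop on an object; "squeeze" is the grip in N (left out, the last holds). Time passes only in rows, so rows that repeat a pose let the fingers close. It gives the time, the measured TCP pose, the force, the opening and the grip force at its end, in the units of the state.
- ctrl.get_obs(): the state, without advancing time (a new reading comes with each control period).
- cams.camera(name): name is "scene" or "top" or "wrist"; returns (picture, depth): 400x640x3 uint8, blue, green, red; 400x640 float32, m along the optical axis (not along the pixel's ray), 0 where there is no reading.
- cams.camera_info(name): a dict with "fx", "fy", "cx", "cy" (pixels), "world_to_cam" (4x4, takes a point from world to camera coordinates). Camera axes: x right, y down, z forward; pixel columns grow to the right and rows downward; lengths in m; the calibration is good to about 2 mm. A picture is of the moment at which its call begins: read the wrist's pose just before it. camera_info takes no time and is no camera call; for the wrist camera it gives the pose at the moment of the call.
- ctrl.hand_in(): hands the job in; it is judged then, once.
The state is a dict: "time_s": time; "qpos": joint angles; "joint_vel": joint speeds; "tau": joint torques, N m; "ee_pos": TCP position; "eef_rot": TCP orientation; "force": force on the tool from outside, world axes, zero at the start; "moment": the same for the moment, N m; "grip_width": finger opening in m; "grip_force": force on a finger pad.
Only numpy, scipy, OpenCV 4.12 (cv2) and the standard library are available. Lean on these libraries where they do the work, as an engineer would, in place of code of your own. Each camera call takes 0.05 s, during which the arm holds its last target. There are 200 camera calls.

TASK

Lock the vial carousel onto its spindle: with the spreading pliers (never the bare fingers), spread the retaining ring by its two eyes just enough to pass over the brass spindle head without overstretching it, press it down gently on the sprung white hub until it lies below the head, and let it contract fully into the groove. Then put the pliers back upright in their blue stand, let go, and leave the rack, glove box and tape roll where they are.

Things in the scene. Friction and masses are not known exactly. Their poses are not given: they have to be found in the camera images.
- mixer: Fixed white vial mixer, housing 200 x 200 x 44 mm; origin centre of its underside, z up; may be turned. On top a magenta carousel 184 mm across (disc top near z 64 mm, vial caps up to z 89 mm at 72 mm radius) with a flat white hub 100 mm across. The carousel with hub is sprung: about 3 N starts it down, 2 N more per mm, rigid stop after 4.5 mm at 12 N; it springs back up by itself.
- spindle_head (a point): Centre of the top face of the brass head of the upright spindle, z 104.5 mm on the mixer. Head 44 mm across, not tapered, shimmed to a height of 7 to 13 mm (not known, to be felt). Under it the neck, 38 mm across, is the groove: at rest only 2.5 mm show between head and hub; pressing the hub down over 2.5 mm (8 N) lets the 5 mm ring in. Above it a stub 38 mm across, 13.5 mm high.
- snap_ring: Dark steel retaining ring, 63 mm outside, 53 mm inside, 5 mm thick, 22 g: two halves that flex at the back; this is the half with eye A. Origin: ring centre at its underside; x to the gap and eyes, z up. Inward lugs on both sides (about its y axis) reach in to radius 19.7 mm: they clear stub and neck, not the head. Eyes: square bosses 15 mm wide, 9 mm high, each with an 8 x 8 mm through hole.
- ring_center (a point): Centre of the ring at its underside (origin of snap_ring); a point of the half with eye A. At the start on the top face of the spindle head, around the stub; it meets the hub 9.5 to 15.5 mm below that face; finally, held up against the head's underside, it is 12 to 18 mm below it.
- eye_a (a point): Centre of the top of the hole of eye A: from ring centre 37 mm towards the gap, 11 mm to +y, 9 mm above the underside.
- eye_b (a point): Centre of the top of the hole of eye B, on the other half: 37 mm towards the gap, 11 mm to -y, 9 mm above the underside, while the ring is relaxed (holes 22 mm apart).
- ring_spread (a joint): Spread of the ring in rad, 0 relaxed; the halves flex about a point 29 mm behind the ring centre. Each 0.1 rad moves the eyes 6.6 mm farther apart. The lugs clear the head all round at about 0.2 if centred; 0.28 is comfortable; above 0.40 the ring is overstretched and ruined. It resists at the eyes with about 3 N at 0, 8 N at 0.28, 10 N at 0.40, and contracts when let go.
- pliers: Parallel-action spreading pliers, 132 mm long, about 190 g, standing tips down. Origin midway between the tips at tip level, z up to the handles, y from handle to handle (a half-turn is the same). Two steel jaws 11 mm wide end in square tips 5 mm wide (3.5 mm in the last 4 mm) that stick 8.5 mm out below flat shoulders. A dark cross block 30 x 60 x 16 mm lies 50 to 66 mm above tip level.
- pliers_grip (a point): Where to grip, midway between the two red handles, 100 mm above tip level, gripper pointing down and closing along the pliers' y. Handles: flat, 20 mm wide, outer faces 64 mm apart at rest, from 68 to 132 mm above tip level; finger guards 68 to 74 mm above tip level stand out 5 mm beyond the faces.
- pliers_tips (a point): Midway between the two tips (centres 21 mm apart at rest), at tip level; exact while the pliers are at rest.
- pliers_squeeze (a joint): How far the handles are squeezed together, m: 0 at rest, 0.033 at the stop. The jaws cross: a squeeze of s moves the tips apart by s, parallel, their midpoint staying under the handles' midpoint. Own spring: 8 N at rest plus 0.1 N per mm, it reopens by itself. With the tips in the eyes 4 mm takes up the play, then each 6.6 mm spreads the ring 0.1 rad.
- stand: Fixed blue stand for the pliers on a grey foot 90 x 110 mm; origin centre of the underside, y along the long side of its opening, z up. Its top frame, 75 mm high, has an opening of 20 mm (x) by 46 mm (y). The pliers hang in it jaws down, their y along its y, the cross block resting on the frame, tips then 25 mm above the table.
- stand_top (a point): Centre of the stand's opening, at the height of the frame's top face (75 mm). The pliers' tips hang 50 mm below it.
- vial_rack: Bystander: loose magenta rack with white-capped vials, 94 x 160 x 50 mm; origin centre of underside.
- glove_box: Bystander: loose white and violet glove box 120 x 230 x 70 mm; origin centre of underside.
- tape_roll: Bystander: loose brown roll of tape 90 mm across, 25 mm high, lying flat; origin centre of underside.
There are look-alikes about, which are no part of the job. Of the things that look like the stand, the middle-sized one is meant.

How it is judged:
On the way, in this order (a step that is already met when the one before it is completed fails the run):
1. the pliers spread the ring by its eyes so that it clears the spindle head (value of joint ring_spread above 0.19 rad and contact force between pliers and snap_ring above 3 N), for 0.2 s.
2. the ring, pressed down on the hub, has contracted into the groove below the head (value of joint ring_spread below 0.06 rad and z of ring_center in the frame of spindle_head below -0.0095 m and horizontal distance between ring_center and spindle_head below 0.004 m), for 0.2 s.
At the end, for the whole second after the job is handed in: Ring contracted (spread < 0.06 rad) in the groove: underside over 9.5 mm below the head's top, level within 0.1 rad, centred within 4 mm. Pliers in the stand: tips within 12 mm of its centre, over 45 mm below its top, upright within 0.12 rad. Both at rest (all of step 2 and angle between snap_ring's own z axis and vertical below 0.1 rad and horizontal distance between pliers_tips and stand_top below 0.012 m and z of pliers_tips in the frame of stand_top below -0.045 m and angle between pliers's own z axis and vertical below 0.12 rad and linear speed of each of pliers, snap_ring below 0.02 m/s); the robot touches nothing.
It fails at once if the ring is overstretched (spread above 0.40 rad) (value of joint ring_spread above 0.4 rad).
It fails at once if the ring, while spread, is pressed on the mixer with more than 22 N, or at any time with more than 50 N in all (its own grip in the groove makes up to about 30 N) ((value of joint ring_spread above 0.15 rad and contact force between snap_ring and mixer above 22 N) or contact force between snap_ring and mixer above 50 N).
It fails at once if the pliers press on the mixer itself with more than 15 N, or the arm or fingers with more than 5 N (contact force between pliers and mixer above 15 N or contact force between any of the arm, the fingers and mixer above 5 N).
It fails at once if the bare fingers touch the ring (contact force between the fingers and snap_ring above 1 N).
It fails at once if a bystander is moved by more than 20 mm (distance of any of vial_rack, glove_box, tape_roll from where it was at the start of the episode above 0.02 m).
It also fails if it takes over 72 s, if anything falls off the work surface, if the arm or the gripper's body presses on something with over 40 N, if the wrist force passes 120 N, or if a joint passes its speed limit or range.

## Working session

There is one attempt and no reset: what is moved stays moved. The work goes in short steps, Python scripts to look and compute and a tool call to move; the robot and the scene stay as the last step left them, time stands still between calls to the robot, and variables do not carry over. Pictures are saved under pics/ and viewed, at most 13 in all, crops included, and the job is handed in when it is done.

Besides the shell and the picture viewer there is one more tool, called after "Emit:" as name(argument=value, ...) on one line, values as JSON. arm_command: Moves the arm, as the interface text tells. Its arguments: {"type":"object","properties":{"plan":{"type":"array"},"squeeze":{"type":"number"}},"required":["plan"]}

```bash
mkdir -p pics
cat > h.py <<'E'
import numpy as np, cv2
from station import ctrl, cams
def snap(n):
    i=cams.camera_info(n); p,d=cams.camera(n); return p,d,i
def world(i,u,v,z):
    "depth pixel->world"
    u,v,z=map(np.asarray,(u,v,z))
    c=np.stack([(u-i['cx'])/i['fx']*z,(v-i['cy'])/i['fy']*z,z],-1)
    T=np.linalg.inv(np.array(i['world_to_cam'])); return c@T[:3,:3].T+T[:3,3]
def plane(i,u,v,h):
    "ray onto plane z=h"
    T=np.linalg.inv(np.array(i['world_to_cam']))
    u=np.asarray(u,float);v=np.asarray(v,float)
    r=np.stack([(u-i['cx'])/i['fx'],(v-i['cy'])/i['fy'],np.ones_like(u)],-1)@T[:3,:3].T
    return T[:3,3]+r*((h-T[2,3])/r[...,2])[...,None]
def cloud(d,i):
    v,u=np.mgrid[:d.shape[0],:d.shape[1]]; return world(i,u,v,d)
E
python3 - <<'E'
from h import *
for n in('scene','top'):
    p,d,i=snap(n); cv2.imwrite(f'pics/{n}0.png',p); np.savez(f'{n}0.npz',p=p,d=d,**{k:np.array(i[k]) for k in i})
    print(n,{k:np.round(np.array(i[k]),3).tolist() for k in i})
print(ctrl.get_obs())
E
```

```text
scene {'fx': 459.983, 'fy': 459.983, 'cx': 327.904, 'cy': 199.308, 'world_to_cam': [[0.802, 0.598, 0.002, -0.364], [0.498, -0.667, -0.555, -0.29], [-0.33, 0.446, -0.832, 1.356], [0.0, 0.0, 0.0, 1.0]]}
top {'fx': 420.006, 'fy': 420.006, 'cx': 316.876, 'cy': 198.69, 'world_to_cam': [[-0.019, -1.0, 0.005, -0.12], [-0.982, 0.018, -0.19, 0.569], [0.19, -0.009, -0.982, 1.043], [0.0, 0.0, 0.0, 1.0]]}
{'time_s': 0.1, 'qpos': array([ 1.05440592e+00,  3.00440796e-01,  1.52152917e+00, -2.60056187e-05,
        1.32071119e+00, -6.65932981e-02]), 'joint_vel': array([-0.00084577, -0.00082286, -0.0027764 ,  0.00036712, -0.00132731,
       -0.00150428]), 'tau': array([ 6.63605751e-04, -5.32648587e+01, -3.53281045e+01,  7.08840997e-02,
        2.34844390e-02, -2.77485282e-05]), 'ee_pos': array([0.23900085, 0.49505229, 0.17722493]), 'eef_rot': array([-3.14050489e+00, -4.72996312e-05,  2.69180197e+00]), 'force': array([-0.01773034,  0.59319244, -0.13329967]), 'moment': array([-0.0193073 ,  0.01064694, -0.00478078]), 'grip_force': 0.0, 'grip_width': 0.0938369297908555}
```

View pics/scene0.png

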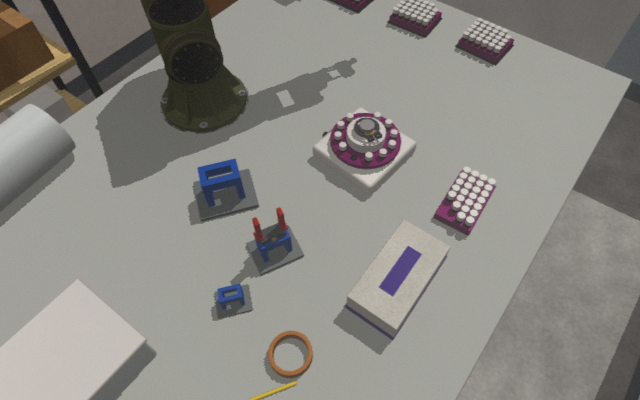

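View pics/top0.png

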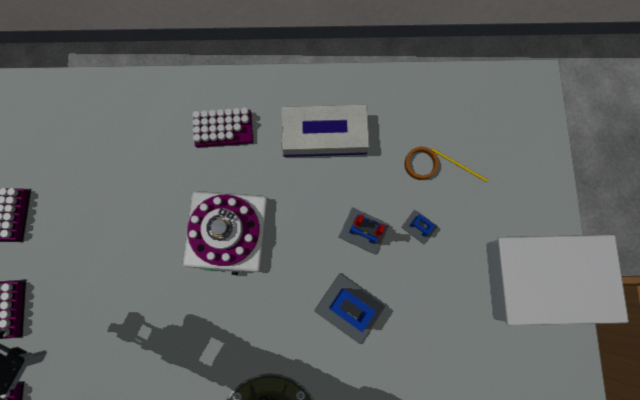

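Scene: stand candidates are large blue at scene (222,180), middle with red-handled pliers at (272,240), small at (232,297). In top view these are (353,312), (365,230) and (422,224). I choose the middle one. The mixer with the ring is at scene (365,135) / top (222,230), with the ring's eyes at about top (228,214). The rack is at (222,127), glove box at (325,130) and tape at (422,163) in top.

Run:
```python
from h import *
for n in('scene','top'):
    f=np.load(f'{n}0.npz'); p=f['p'];d=f['d'];i={k:f[k] for k in('fx','fy','cx','cy','world_to_cam')}
    W=cloud(d,i); hsv=cv2.cvtColor(p,cv2.COLOR_BGR2HSV); H,S,V=hsv[...,0],hsv[...,1],hsv[...,2]
    red=((H<6)|(H>172))&(S>150)&(V>60)
    k,l,st,c=cv2.connectedComponentsWithStats(red.astype(np.uint8))
    for j in range(1,k):
        if st[j,4]>15:
            m=l==j; w=W[m]; top=w[w[:,2]>w[:,2].max()-.012]; print(n,'red',c[j].round(),st[j,4],top.mean(0).round(4),w[:,2].max().round(3))
    blue=(H>105)&(H<125)&(S>150)
    k,l,st,c=cv2.connectedComponentsWithStats(blue.astype(np.uint8))
    for j in range(1,k):
        if st[j,4]>30:
            m=l==j; w=W[m]; z=np.percentile(w[:,2],95); t=w[(w[:,2]>z-.008)&(w[:,2]<z+.005)]
            r=cv2.minAreaRect((t[:,:2]*1000).astype(np.float32)); print(n,'blue',c[j].round(),st[j,4],z.round(3),r)
    # mixer magenta disc & housing top
    mag=(H>140)&(H<170)&(S>100)&(abs(W[...,2]-.064)<.006)
    w=W[mag]; print(n,'mag',cv2.minEnclosingCircle((w[:,:2]*1000)[(np.hypot(w[:,0]-.5,w[:,1]-.13)<.2)].astype(np.float32)))
    c0=np.array([.5,.13])
    hi=(W[...,2]>.112)&(W[...,2]<.13)&(W[...,1]>0)&(W[...,0]>.35)&(W[...,0]<.7)
    print(n,'stub',np.median(W[hi],0),hi.sum(), W[hi].min(0),W[hi].max(0))
```

```text
scene red [279. 211.] 26 [ 0.4991 -0.2306  0.158 ] 0.161
scene red [255. 222.] 30 [ 0.884  -0.5802  0.9687] 0.969
scene blue [218. 173.] 520 0.102 ((286.1150817871094, -208.17562866210938), (88.96693420410156, 61.74465560913086), 54.10115432739258)
scene blue [229. 293.] 182 0.055 ((495.2205505371094, -403.5827331542969), (45.83026123046875, 30.48141860961914), 51.96583557128906)
scene mag ((489.9439392089844, 114.05531311035156), 93.27534484863281)
scene stub [0.4946354  0.10563171 0.11791246] 235 [0.45925705 0.07689635 0.11200207] [0.53551261 0.13744899 0.12369491]
top red [358. 220.] 65 [ 0.498  -0.2304  0.1574] 0.161
top red [380. 230.] 74 [ 0.4745 -0.2787  0.1578] 0.162
top blue [422. 225.] 243 0.056 ((495.670166015625, -404.94158935546875), (48.46467590332031, 31.934307098388672), 50.741241455078125)
top blue [363. 234.] 151 0.08 ((472.25848388671875, -246.76332092285156), (69.84091186523438, 13.185297012329102), 62.55812454223633)
top blue [353. 310.] 824 0.104 ((287.0093994140625, -209.83694458007812), (92.55115509033203, 58.793212890625), 54.108524322509766)
top mag ((490.1623229980469, 110.38394927978516), 91.07369232177734)
top stub [0.49397654 0.10822451 0.11806291] 303 [0.46053886 0.07561212 0.11204427] [0.53672196 0.14124578 0.12297401]
```

```bash
cat >> h.py <<'E'
from scipy.spatial.transform import Rotation as Ro
def pose(o=None):
    o=o or ctrl.get_obs(); return np.array(o['ee_pos']),Ro.from_euler('xyz',o['eef_rot']).as_matrix()
def row(target,yaw,p=None,R=None):
    "row shift(mm)/turn(rad) to reach target (TCP) pointing down with tool yaw"
    if p is None: p,R=pose()
    Rt=Ro.from_euler('xyz',[np.pi,0,yaw]).as_matrix()
    return np.round((R.T@(np.asarray(target)-p))*1000,1),np.round(Ro.from_matrix(R.T@Rt).as_rotvec(),4)
E
python3 - <<'E'
from h import *
i=cams.camera_info('wrist');p,R=pose()
T=np.linalg.inv(np.array(i['world_to_cam']));print(i['fx'],'cam in tool',R.T@(T[:3,3]-p)*1000,'\n',(R.T@T[:3,:3]).round(3))
# camera over ring centre: view target (0.49,0.108,.10)
tgt=np.array([.49,.108,.10]); off=R.T@(T[:3,3]-p); fwd=R.T@T[:3,2]
# keep yaw, distance .3 from camera to ring
campos=tgt-R@fwd*.28; print('tcp',campos-R@off, row(campos-R@off,2.692))
E
```

```text
298.91784121876 cam in tool [ 7.38456946e+01 -1.27650656e-01 -2.07883853e+02] 
 [[-0.001 -0.968 -0.249]
 [ 1.    -0.001  0.   ]
 [-0.    -0.249  0.968]]
tcp [0.49377536 0.1063793  0.16329055] (array([-398.4, -239.2,   14.2]), array([-0.0011, -0.    , -0.0002]))
```

Careful with the scale: shifts go in shares of 750 mm and turns go in shares of pi rad. That gives: -468 mm is -0.624, -239 mm is -0.3187.

Emit:
arm_command(plan=[[[-0.624,-0.3187,0.0227,0,0,0,-1],[-0.624,-0.3187,0.0227,0,0,0,-1],[-0.624,-0.3187,0.0227,0,0,0,-1],[-0.624,-0.3187,0.0227,0,0,0,-1],[-0.624,-0.3187,0.0227,0,0,0,-1],[-0.624,-0.3187,0.0227,0,0,0,-1],[-0.624,-0.3187,0.0227,0,0,0,-1],[-0.624,-0.3187,0.0227,0,0,0,-1],[-0.624,-0.3187,0.0227,0,0,0,-1],[-0.624,-0.3187,0.0227,0,0,0,-1],[-0.624,-0.3187,0.0227,0,0,0,-1],[-0.624,-0.3187,0.0227,0,0,0,-1]]])

```text
time_s: 1.3
ee_pos: [0.5577, 0.0739, 0.1598]
eef_rot: [-3.141, -0.001, 2.688]
force: [0.0, 0.5, -0.1]
grip_width: 0.094
grip_force: 0.0
```

Run:
```python
from h import *
p,d,i=snap('wrist'); np.savez('w1.npz',p=p,d=d,**{k:np.array(i[k]) for k in i})
c=np.array([.49,.11,.1,1]); q=np.array(i['world_to_cam'])@c; u=q[0]/q[2]*i['fx']+i['cx']; v=q[1]/q[2]*i['fy']+i['cy']; print(u,v,q[2])
u,v=int(u),int(v); x0,y0=max(u-75,0),max(v-70,0); cr=p[y0:y0+150,x0:x0+160]; print(x0,y0)
cv2.imwrite('pics/w1.png',cv2.resize(cr,None,fx=4,fy=4,interpolation=cv2.INTER_CUBIC))
```

```text
320.34008107100317 117.41705435162585 0.2586245274077202
245 47
```

View pics/w1.png

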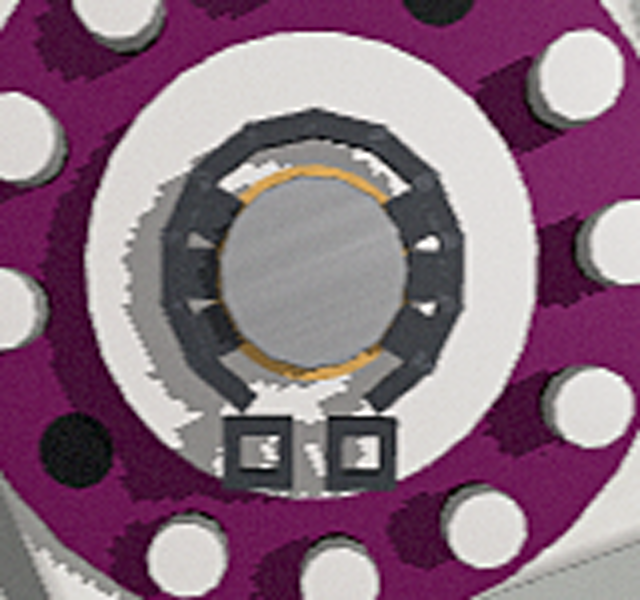

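The crop shows the real ring (dark steel, with two square-holed eyes) on the brass head. The stub centre is at crop (313,270), and the eyes are at crop (258,452) and (362,452).

```bash
cat > ring.py <<'E'
from h import *
def eyes(p,i,zt,guess=None):
    g=cv2.cvtColor(p,cv2.COLOR_BGR2GRAY).astype(np.uint8); big=cv2.resize(g,None,fx=4,fy=4,interpolation=cv2.INTER_CUBIC)
    cs,hr=cv2.findContours((big<95).astype(np.uint8),cv2.RETR_CCOMP,cv2.CHAIN_APPROX_NONE)
    out=[]
    for c,h in zip(cs,hr[0]):
        a=cv2.contourArea(c)
        if h[3]>=0 and 300<a<4000:   # hole
            (x,y),(w,hh),an=cv2.minAreaRect(c)
            if min(w,hh)>.6*max(w,hh): out.append((x,y,w,hh,an,a))
    return out,big
E
python3 - <<'E'
from ring import *
f=np.load('w1.npz'); p=f['p'];d=f['d'];i={k:f[k] for k in('fx','fy','cx','cy','world_to_cam')}
g=cv2.resize(cv2.cvtColor(p,cv2.COLOR_BGR2GRAY),None,fx=4,fy=4,interpolation=cv2.INTER_CUBIC)
X0,Y0=245*4,47*4
sub=g[Y0:Y0+600,X0:X0+640]
# bosses: bounding of dark in windows below row 414
m=(sub<90).astype(np.uint8)
for (a,b) in((215,300),(320,405)):
    w=m[412:500,a:b]; ys,xs=np.nonzero(w); r=cv2.minAreaRect(np.stack([xs+a,ys+412],1).astype(np.float32)); u,v=((np.array(r[0])+[X0,Y0]+.5)/4-.5)
    print('boss',r,plane(i,u,v,.1135))
# stub
hsv=cv2.cvtColor(cv2.resize(p,None,fx=4,fy=4,interpolation=cv2.INTER_CUBIC)[Y0:Y0+600,X0:X0+640],cv2.COLOR_BGR2HSV)
s=((sub>110)&(sub<175)&(hsv[...,1]<40)).astype(np.uint8); s=cv2.morphologyEx(s,cv2.MORPH_OPEN,np.ones((25,25)))
k,l,st,c=cv2.connectedComponentsWithStats(s); j=l[270,313]
cs,_=cv2.findContours((l==j).astype(np.uint8),0,1); e=cv2.fitEllipse(cs[0]); print('stub',e)
u,v=((np.array(e[0])+[X0,Y0]+.5)/4-.5); print(plane(i,u,v,.118))
# brass: head ellipse from brass pixels
b=((hsv[...,0]>8)&(hsv[...,0]<30)&(hsv[...,1]>100)).astype(np.uint8); ys,xs=np.nonzero(b); print('brass',cv2.minEnclosingCircle(np.stack([xs,ys],1).astype(np.float32)))
c=cv2.minEnclosingCircle(np.stack([xs,ys],1).astype(np.float32))[0];u,v=((np.array(c)+[X0,Y0]+.5)/4-.5);print(plane(i,u,v,.1045))
# outer ring extremes: dark mask above eyes
mm=(sub[90:410]<90).astype(np.uint8); k,l,st,_=cv2.connectedComponentsWithStats(mm); j=1+np.argmax(st[1:,4]); ys,xs=np.nonzero(l==j); c=cv2.minEnclosingCircle(np.stack([xs,ys+90],1).astype(np.float32));print('ring',c)
u,v=((np.array(c[0])+[X0,Y0]+.5)/4-.5);print(plane(i,u,v,.1095))
W=cloud(d,i); print('heights stub',np.median(W[110:120,318:328,2]),'hub',np.median(W[60:68,320:335,2]), 'ring', W[80,320:328,2])
E
```

```text
boss ((253.5, 457.5), (83.0, 77.0), 90.0) [0.51771525 0.08473362 0.1135    ]
boss ((364.5, 457.5), (83.0, 79.0), 90.0) [0.52807898 0.10596331 0.1135    ]
stub ((312.4414978027344, 271.6838684082031), (182.66087341308594, 186.60459899902344), 179.2415008544922)
[0.4889343 0.112454  0.118    ]
brass ((299.5, 283.5), 290.5246276855469)
[0.48977212 0.10926476 0.1045    ]
ring ((311.5, 267.71002197265625), 158.80535888671875)
[0.48804534 0.11283582 0.1095    ]
heights stub 0.11881571207733466 hub 0.09447639853239409 ring [0.1098631  0.11102722 0.10875963 0.10994305 0.11073125 0.11065051
 0.11161857 0.11138215]
```

Run:
```python
from ring import *
f=np.load('w1.npz'); p=f['p'];i={k:f[k] for k in('fx','fy','cx','cy','world_to_cam')}
pt=lambda x,y,z: plane(i,(x+980+.5)/4-.5,(y+188+.5)/4-.5,z)
a=pt(257.3,452.5,.1135);b=pt(362.5,452.5,.1135);print(a,b,np.linalg.norm(a-b)); m=(a+b)/2; y=(b-a)/np.linalg.norm(b-a); x=np.array([y[1],-y[0],0]);print('mid',m,'angle eyes deg',np.degrees(np.arctan2(y[1],y[0])),'x dir',np.degrees(np.arctan2(x[1],x[0])))
print('centre',m-.037*x)
print('stub', pt(312.4,271.7,.118)); s=m-pt(312.4,271.7,.118); print('mid-stub along x,y',s@x*1000,s@y*1000)
# pose for viewing pliers: TCP = pliers - toolx*.09
th=np.radians(64.1); yaw=th+np.pi/2; tx=np.array([np.cos(yaw),np.sin(yaw)]); c=np.array([.486,-.2546]); print(row([*(c-tx*.11),.24],yaw),c-tx*.11)
```

```text
[0.51711696 0.08593371 0.1135    ] [0.52692902 0.10603316 0.1135    ] 0.022366596412922206
mid [0.52202299 0.09598343 0.1135    ] angle eyes deg 63.97952316167849 x dir -26.020476838321507
centre [0.48877341 0.11221505 0.1135    ]
stub [0.48893346 0.11244513 0.118     ]
mid-stub along x,y 36.95710709684807 -0.27697094664679184
(array([-190.4, -328. ,  -80. ]), array([-0.0006, -0.0011,  0.0001])) [ 0.58495136 -0.3026482 ]
```

In the tool's units: -328 mm is -0.4373, -190 mm is -0.2533.

Emit:
arm_command(plan=[[[-0.2533,-0.4373,-0.1067,0,0,0,-1],[-0.2533,-0.4373,-0.1067,0,0,0,-1],[-0.2533,-0.4373,-0.1067,0,0,0,-1],[-0.2533,-0.4373,-0.1067,0,0,0,-1],[-0.2533,-0.4373,-0.1067,0,0,0,-1],[-0.2533,-0.4373,-0.1067,0,0,0,-1],[-0.2533,-0.4373,-0.1067,0,0,0,-1],[-0.2533,-0.4373,-0.1067,0,0,0,-1],[-0.2533,-0.4373,-0.1067,0,0,0,-1],[-0.2533,-0.4373,-0.1067,0,0,0,-1],[-0.2533,-0.4373,-0.1067,0,0,0,-1]]])

```text
time_s: 2.45
ee_pos: [0.5854, -0.2995, 0.2406]
eef_rot: [3.141, -0.001, 2.694]
force: [-0.1, -0.4, -0.3]
grip_width: 0.0939
grip_force: 0.0
```

Run:
```python
from h import *
p,d,i=snap('wrist'); np.savez('w2.npz',p=p,d=d,**{k:np.array(i[k]) for k in i})
q=np.array(i['world_to_cam'])@np.array([.486,-.2546,.157,1]); u=int(q[0]/q[2]*i['fx']+i['cx']); v=int(q[1]/q[2]*i['fy']+i['cy']); x0,y0=max(u-100,0),max(v-75,0); print(x0,y0,pose()[0])
cv2.imwrite('pics/w2.png',cv2.resize(p[y0:y0+150,x0:x0+200],None,fx=4,fy=4,interpolation=cv2.INTER_CUBIC))
hsv=cv2.cvtColor(p,cv2.COLOR_BGR2HSV); H,S,V=hsv[...,0],hsv[...,1],hsv[...,2]; W=cloud(d,i)
red=((H<6)|(H>172))&(S>120)&(V>50)
k,l,st,c=cv2.connectedComponentsWithStats(red.astype(np.uint8))
for j in range(1,k):
    if st[j,4]>15:
        w=W[l==j]; t=(l==j)&(abs(W[...,2]-.158)<.005); ys,xs=np.nonzero(t)
        if len(xs)>5: r=cv2.minAreaRect(np.stack([xs,ys],1).astype(np.float32)); print('red',c[j],st[j],np.median(w[:,2]),r,plane(i,*r[0],.157))
blue=(H>105)&(H<125)&(S>130)&(abs(W[...,2]-.075)<.008)
ys,xs=np.nonzero(blue); r=cv2.minAreaRect(np.stack([xs,ys],1).astype(np.float32)); print('blue',len(xs),r,plane(i,*r[0],.075))
```

```text
214 5 [ 0.58545296 -0.2994865   0.24074137]
red [287.37054632  84.40380048] [280  69  17  30 421] 0.15649150776475845 ((285.0, 80.5), (23.0, 10.0), 90.0) [ 0.47406835 -0.27839926  0.157     ]
red [341.38613861  85.27475248] [334  70  16  30 404] 0.15690439077044485 ((343.0, 81.5), (23.0, 10.0), 90.0) [ 0.4978769  -0.23095148  0.157     ]
blue 757 ((392.39013671875, 162.7371063232422), (280.55047607421875, 72.51388549804688), 42.98723602294922) [ 0.60579295 -0.2044774   0.075     ]
```

View pics/w2.png

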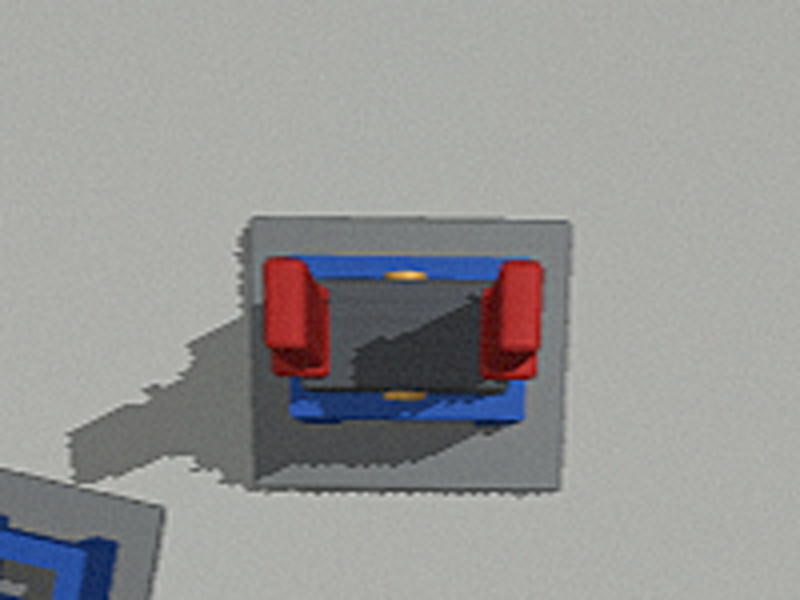

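Run:
```python
from h import *
p,R=pose();o=ctrl.get_obs();print(p,o['eef_rot'],o['joint_vel'].round(3),o['qpos'].round(3))
i=dict(np.load('w2.npz'))
P=lambda x,y,z:plane(i,(x+.5)/4-.5+214,(y+.5)/4-.5+5,z)
a=P(286,303,.157);b=P(521,306,.157);print(a,b,(a+b)/2,np.degrees(np.arctan2(*(b-a)[1::-1])))
print('stand',P(406,330,.075),'foot corners',[P(*c,.004) for c in((252,217),(571,222),(560,490),(250,488))])
print(row([*((a+b)/2)[:2],.215],np.radians(153.5)))
```

```text
[ 0.58545296 -0.2994865   0.24074137] [ 3.14139580e+00 -3.60868853e-04  2.69380333e+00] [-0.002  0.001 -0.005  0.     0.    -0.006] [-0.529  0.518  1.074  0.     1.549 -1.652]
[ 0.47402257 -0.27824713  0.157     ] [ 0.49793113 -0.2300963   0.157     ] [ 0.48597685 -0.25417172  0.157     ] 63.59400927558837
stand [ 0.48337596 -0.25278698  0.075     ] foot corners [array([ 0.42080502, -0.28162307,  0.004     ]), array([ 0.46973094, -0.18369326,  0.004     ]), array([ 0.54997737, -0.22351439,  0.004     ]), array([ 0.50065693, -0.32426342,  0.004     ])]
(array([109.3,  -2.2,  25.8]), array([ 0.0002, -0.0004,  0.0147]))
```

In the tool's units: 109.3 mm is 0.1457, -2.2 mm is -0.0029, 0.015 rad is 0.0048.

Emit:
arm_command(plan=[[[0.1457,-0.0029,0.0347,0,0,0.0048,-1],[0.1457,-0.0029,0.0347,0,0,0.0048,-1],[0.1457,-0.0029,0.0347,0,0,0.0048,-1],[0.1457,-0.0029,0.0347,0,0,0.0048,-1],[0.1457,-0.0029,0.0347,0,0,0.0048,-1]]])

```text
time_s: 3.0
ee_pos: [0.4866, -0.2554, 0.2156]
eef_rot: [-3.142, 0.002, 2.678]
force: [0.9, -0.7, 0.4]
grip_width: 0.094
grip_force: 0.0
```

Run:
```python
from h import *
print(pose()[0],ctrl.get_obs()['eef_rot'],row([.486,-.2542,.105],np.radians(153.6)))
```

```text
[ 0.48658875 -0.25540894  0.21563235] [-3.14151325e+00  1.60774092e-03  2.67785433e+00] (array([  1.2,   0.8, 110.6]), array([-0.0001,  0.0016, -0.003 ]))
```

In the tool's units: 110 mm is 0.1467, 100 mm is 0.1333.

Emit:
arm_command(plan=[[[0.0013,0.0011,0.0667,0,0,0,-1],[0.0013,0.0011,0.1067,0,0,0,-1],[0.0013,0.0011,0.1333,0,0,0,-1],[0.0013,0.0011,0.1467,0,0,0,-1],[0.0013,0.0011,0.1467,0,0,0,-1],[0.0013,0.0011,0.1467,0,0,0,-0.3],[0.0013,0.0011,0.1467,0,0,0,-0.3],[0.0013,0.0011,0.1467,0,0,0,-0.3],[0.0013,0.0011,0.1467,0,0,0,-0.3]]], squeeze=7)

```text
time_s: 3.9
ee_pos: [0.4855, -0.2548, 0.1054]
eef_rot: [-3.141, 0.001, 2.677]
force: [-0.1, -0.1, 0.3]
grip_width: 0.0653
grip_force: 0.0
```

Emit:
arm_command(plan=[[[0,0,0,0,0,0,-0.4],[0,0,0,0,0,0,-0.4],[0,0,0,0,0,0,-0.4]]], squeeze=7)

```text
time_s: 4.2
ee_pos: [0.4852, -0.2547, 0.1048]
eef_rot: [-3.142, 0.0, 2.677]
force: [0.6, -0.7, -0.1]
grip_width: 0.0657
grip_force: 0.0
```

Emit:
arm_command(plan=[[[0,0,0,0,0,0,-0.3],[0,0,0,0,0,0,-0.3],[0,0,0,0,0,0,-0.3],[0,0,0,0,0,0,-0.3],[0,0,0,0,0,0,-0.3]]], squeeze=7)

```text
time_s: 4.7
ee_pos: [0.4853, -0.2546, 0.1048]
eef_rot: [3.141, 0.0, 2.677]
force: [1.7, 2.3, 2.4]
grip_width: 0.0638
grip_force: 7.0
```

Emit:
arm_command(plan=[[[0,0,0,0,0,0,-0.34],[0,0,0,0,0,0,-0.34],[0,0,0,0,0,0,-0.34],[0,0,0,0,0,0,-0.34]]], squeeze=20)

```text
time_s: 5.1
ee_pos: [0.4854, -0.2546, 0.1049]
eef_rot: [3.141, 0.0, 2.677]
force: [1.8, 3.1, 4.0]
grip_width: 0.0632
grip_force: 10.1
```

In the tool's units: -120 mm is -0.16, -85 mm is -0.1133.

Emit:
arm_command(plan=[[[0,0,-0.0267,0,0,0,-0.34],[0,0,-0.0667,0,0,0,-0.34],[0,0,-0.1133,0,0,0,-0.34],[0,0,-0.16,0,0,0,-0.34],[0,0,-0.16,0,0,0,-0.34],[0,0,-0.16,0,0,0,-0.34]]], squeeze=20)

```text
time_s: 5.7
ee_pos: [0.4849, -0.2549, 0.2242]
eef_rot: [-3.141, -0.0, 2.677]
force: [-0.2, -0.3, -3.4]
grip_width: 0.0632
grip_force: 8.1
```

Run:
```python
from h import *
o=ctrl.get_obs();p,R=pose(o);print(p,o['eef_rot'],o['force'],o['moment'],o['grip_width'],o['grip_force'])
# measure pliers in hand: scene camera + wrist cam + top
for n in('scene','wrist'):
    im,d,i=snap(n); np.savez(f'{n}3.npz',p=im,d=d,**{k:np.array(i[k]) for k in i})
    T=np.array(i['world_to_cam'])
    for z in(.145,.22):
        q=T@np.array([p[0],p[1],z,1]);u,v=q[0]/q[2]*i['fx']+i['cx'],q[1]/q[2]*i['fy']+i['cy'];print(n,z,u,v,q[2])
    if n=='scene':
        x0,y0=int(u)-40,int(v)-20; a=cv2.resize(im[y0:y0+75,x0:x0+80],(640,600),interpolation=cv2.INTER_CUBIC);print(x0,y0); cv2.imwrite('pics/s3.png',a)
print(row([.522,.096,.225],np.radians(154.0)))
```

```text
[ 0.48492617 -0.25491323  0.22424613] [-3.14108253e+00 -3.32695041e-04  2.67654559e+00] [-0.15029863 -0.29131905 -3.37313853] [0.03031064 0.0405024  0.03564348] 0.06318017663024694 8.06274265050888
scene 0.145 267.10190812393216 218.95200230205828 0.9621156204225882
scene 0.22 262.95829230266037 199.05217455934337 0.8997025949898096
222 179
wrist 0.145 317.0570711958084 198.27763594584627 0.29566118175744693
wrist 0.22 317.0818294436486 223.3616313538103 0.222986464977883
(array([123.7, 330.1,  -1.7]), array([-0.0001, -0.0028, -0.0112]))
```

View pics/s3.png

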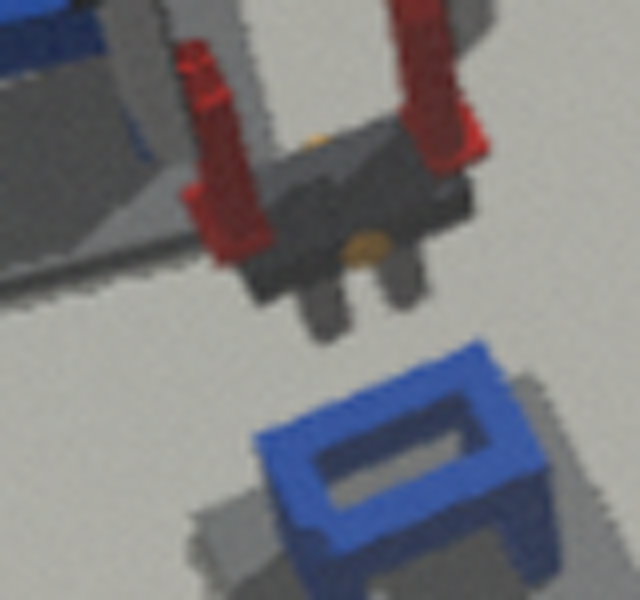

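The pliers hang level in the grip and the (middle) stand below is empty. Next I move above the eyes.

In the tool's units: 330 mm is 0.44, 123.7 mm is 0.1649, -0.011 rad is -0.0035.

Emit:
arm_command(plan=[[[0.0827,0.22,-0.0027,0,0,-0.0035,-0.34],[0.1649,0.44,-0.0027,0,0,-0.0035,-0.34],[0.1649,0.44,-0.0027,0,0,-0.0035,-0.34],[0.1649,0.44,-0.0027,0,0,-0.0035,-0.34],[0.1649,0.44,-0.0027,0,0,-0.0035,-0.34],[0.1649,0.44,-0.0027,0,0,-0.0035,-0.34],[0.1649,0.44,-0.0027,0,0,-0.0035,-0.34],[0.1649,0.44,-0.0027,0,0,-0.0035,-0.34],[0.1649,0.44,-0.0027,0,0,-0.0035,-0.34],[0.1649,0.44,0.0173,0,0,-0.0035,-0.34],[0.1649,0.44,0.0173,0,0,-0.0035,-0.34],[0.1649,0.44,0.0173,0,0,-0.0035,-0.34]]], squeeze=20)

```text
time_s: 7.0
ee_pos: [0.5224, 0.0945, 0.2115]
eef_rot: [-3.141, -0.001, 2.686]
force: [-0.2, -0.4, -1.0]
grip_width: 0.0628
grip_force: 8.1
```

Run:
```python
from h import *
o=ctrl.get_obs();p,R=pose(o);print(p,o['eef_rot'],o['force'],o['grip_width'],o['grip_force'])
im,d,i=snap('wrist'); np.savez('w4.npz',p=im,d=d,**{k:np.array(i[k]) for k in i})
T=np.array(i['world_to_cam'])
def pj(P): q=T@np.array([*P,1]);return q[0]/q[2]*i['fx']+i['cx'],q[1]/q[2]*i['fy']+i['cy']
print(pj([p[0],p[1],p[2]-.08]),'eyes',pj([.5171,.0859,.1135]),pj([.5269,.106,.1135]))
u,v=map(int,pj([.522,.096,.1135])); print(u-60,v-50)
cv2.imwrite('pics/w4.png',cv2.resize(im[v-50:v+50,u-60:u+60],None,fx=6,fy=6,interpolation=cv2.INTER_CUBIC))
print(row([.522,.096,.205],np.radians(154.0)))
```

```text
[0.52244839 0.09454062 0.21153093] [-3.14084898e+00 -7.94874914e-04  2.68627475e+00] [-0.19344008 -0.43989217 -0.95777764] 0.06276769257302937 8.061045706272125
(np.float64(317.16114608694943), np.float64(197.40583847870442)) eyes (np.float64(307.54469985429876), np.float64(192.2395045481743)) (np.float64(328.80462764403995), np.float64(192.18750140475626))
258 142
(array([1.1, 0.8, 7. ]), array([-0.0002, -0.0001, -0.0013]))
```

View pics/w4.png

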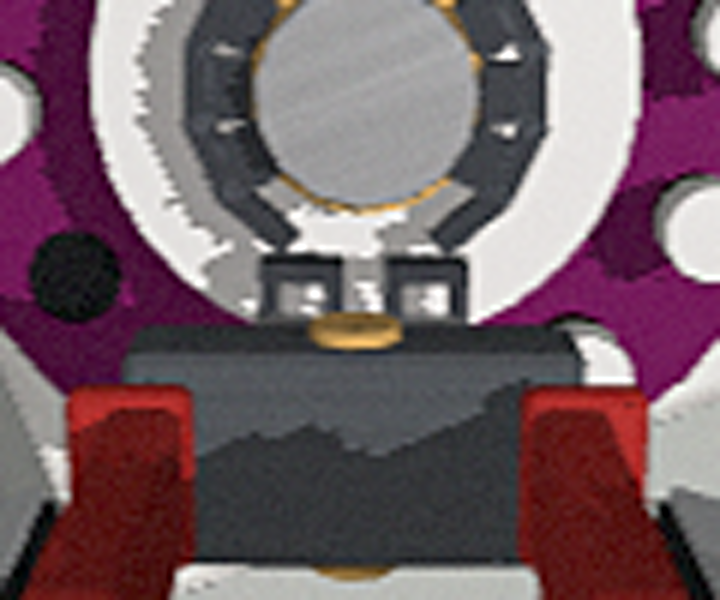

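The wrist view shows both eyes (outer bosses centred at crop (302,290) and (427,290)) just in front of the pliers' block, which hides the tips. I check the tilt from the block's edges before lowering.

Run:
```python
from h import *
i=dict(np.load('w4.npz')); T=i['world_to_cam']; p=np.array([0.52244839,0.09454062,0.21153093]);R=Ro.from_euler('xyz',[-3.14084898e+00,-7.94874914e-04,2.68627475]).as_matrix()
def pj(t): q=T@np.append(p+R@(np.array(t)/1000),1);return np.round([(q[0]/q[2]*i['fx']+i['cx']-258+.5)*6-.5,(q[1]/q[2]*i['fy']+i['cy']-142+.5)*6-.5],1)
for dz in(0,): # tip level at tool z=+80
  for nm,t in(('front bottom',(14.6,0,30)),('front top',(14.6,0,14)),('back top',(-15.4,0,14)),('guard top front',(9.6,-32,6)),):print(nm,pj(t), 'per mm x',pj(np.add(t,[1,0,0]))-pj(t),'per mm z',pj(np.add(t,[0,0,1]))-pj(t))
W=cloud(i['d'],i); 
pts=W[142+65:142+90,258+35:258+85].reshape(-1,3); t=(pts-p)@R*1000; A=np.c_[t[:,:2],np.ones(len(t))]; m=abs(t[:,2]-np.median(t[:,2]))<3; c=np.linalg.lstsq(A[m],t[m,2],rcond=None)[0]; print('block top plane z=',c, np.median(t[:,2]))
g=cv2.cvtColor(i['p'],cv2.COLOR_BGR2GRAY); print(g[142+48:142+66,258+40],g[142+85:142+100,258+40])
tt=(W[142+10:142+20,258+50:258+70].reshape(-1,3)); print('stub z',np.median(tt[:,2]))
```

```text
front bottom [357.3 322. ] per mm x [ 0.  -7.1] per mm z [ 0.  -1.8]
front top [357.4 352.2] per mm x [ 0.  -7.6] per mm z [ 0. -2.]
back top [357.5 571.5] per mm x [ 0.  -7.1] per mm z [ 0.  -2.9]
guard top front [100.2 407.9] per mm x [-0.3 -7.7] per mm z [ 1.1 -2.3]
block top plane z= [-6.16674931e-03 -5.43468632e-03  1.36804517e+01] 13.658358520140233
[148 140 215 152 151  50  34  44  52  48  59  76  80  86  83  84  88  84] [ 52  56  58  53  58  53  50  47  33 170 179 185 187 184 184]
stub z 0.1188360720371506
```

In the tool's units: 15 mm is 0.02, 1.5 mm is 0.002.

Emit:
arm_command(plan=[[[0.002,0.0012,0.0107,0,0,0,-0.34],[0.002,0.0012,0.02,0,0,0,-0.34],[0.002,0.0012,0.02,0,0,0,-0.34],[0.002,0.0012,0.02,0,0,0,-0.34]]], squeeze=20)

```text
time_s: 7.45
ee_pos: [0.5216, 0.0972, 0.1966]
eef_rot: [-3.141, -0.0, 2.688]
force: [0.6, 0.4, -1.4]
grip_width: 0.0632
grip_force: 8.1
```

Run:
```python
from h import *
o=ctrl.get_obs();print(o['ee_pos'],o['eef_rot'],o['force'],row(np.array([.522,.096,.196])+np.array([-.9,.44,0])*.0004,np.radians(154.0)))
```

```text
[0.52157438 0.09717952 0.19661737] [-3.14137778e+00 -2.65829126e-04  2.68783106e+00] [ 0.59848625  0.42371441 -1.38705342] (array([-0.5, -0.9,  0.6]), array([-0.0002, -0.0003,  0.    ]))
```

Emit:
arm_command(plan=[[[-0.0003,-0.0007,0.0027,0,0,0,-0.34],[-0.0003,-0.0007,0.0053,0,0,0,-0.34],[-0.0003,-0.0007,0.008,0,0,0,-0.34],[-0.0003,-0.0007,0.0093,0,0,0,-0.34],[-0.0003,-0.0007,0.0093,0,0,0,-0.34]]], squeeze=20)

```text
time_s: 7.95
ee_pos: [0.5215, 0.0967, 0.1896]
eef_rot: [-3.141, -0.0, 2.688]
force: [-0.3, 0.8, -1.8]
grip_width: 0.0633
grip_force: 8.1
```

In the tool's units: 4 mm is 0.0053, 3 mm is 0.004.

Emit:
arm_command(plan=[[[0,0,0.0013,0,0,0,-0.34],[0,0,0.0027,0,0,0,-0.34],[0,0,0.004,0,0,0,-0.34],[0,0,0.0053,0,0,0,-0.34],[0,0,0.0053,0,0,0,-0.34]]], squeeze=20)

```text
time_s: 8.45
ee_pos: [0.5215, 0.0967, 0.1856]
eef_rot: [-3.141, -0.0, 2.688]
force: [-0.6, 0.4, -1.5]
grip_width: 0.0632
grip_force: 8.1
```

In the tool's units: 1.3 mm is 0.0017, 1 mm is 0.0013.

Emit:
arm_command(plan=[[[0,0,0,0,0,0,-0.25],[0,0,0,0,0,0,-0.2],[0.0004,0,0,0,0,0,-0.15],[0.0008,0,0,0,0,0,-0.1],[0.0013,0,0,0,0,0,-0.05],[0.0017,0,0,0,0,0,0],[0.0017,0,0,0,0,0,0],[0.0017,0,0,0,0,0,0]]], squeeze=30)

```text
time_s: 9.25
ee_pos: [0.5204, 0.0973, 0.1858]
eef_rot: [-3.142, -0.0, 2.688]
force: [-0.4, -0.1, -2.4]
grip_width: 0.0475
grip_force: 16.2
```

In the tool's units: 0.9 mm is 0.0012, 0.6 mm is 0.0008.

Emit:
arm_command(plan=[[[0.0004,0,0,0,0,0,0.04],[0.0008,0,0,0,0,0,0.08],[0.0012,0,0,0,0,0,0.12],[0.0012,0,0,0,0,0,0.12],[0.0012,0,0,0,0,0,0.12],[0.0012,0,0,0,0,0,0.12]]], squeeze=30)

```text
time_s: 9.85
ee_pos: [0.5196, 0.0976, 0.1857]
eef_rot: [-3.142, 0.0, 2.688]
force: [-0.2, 0.0, -1.6]
grip_width: 0.0416
grip_force: 18.6
```

Run:
```python
from h import *
o=ctrl.get_obs();p,R=pose(o);print(p,o['eef_rot'],o['force'],o['moment'],o['grip_width'],o['grip_force'])
im,d,i=snap('wrist'); np.savez('w5.npz',p=im,d=d,**{k:np.array(i[k]) for k in i})
T=np.array(i['world_to_cam'])
q=T@np.array([.505,.104,.11,1]);u,v=int(q[0]/q[2]*i['fx']+i['cx']),int(q[1]/q[2]*i['fy']+i['cy']); print(u-60,v-50)
cv2.imwrite('pics/w5.png',cv2.resize(im[v-50:v+50,u-60:u+60],None,fx=6,fy=6,interpolation=cv2.INTER_CUBIC))
```

```text
[0.51961846 0.09763746 0.18574863] [-3.14158529e+00  3.41994587e-05  2.68782529e+00] [-2.36143955e-01  6.43131246e-04 -1.63174154e+00] [ 0.01504765 -0.00114903  0.00065798] 0.04161102404342337 18.648405969142914
256 132
```

View pics/w5.png

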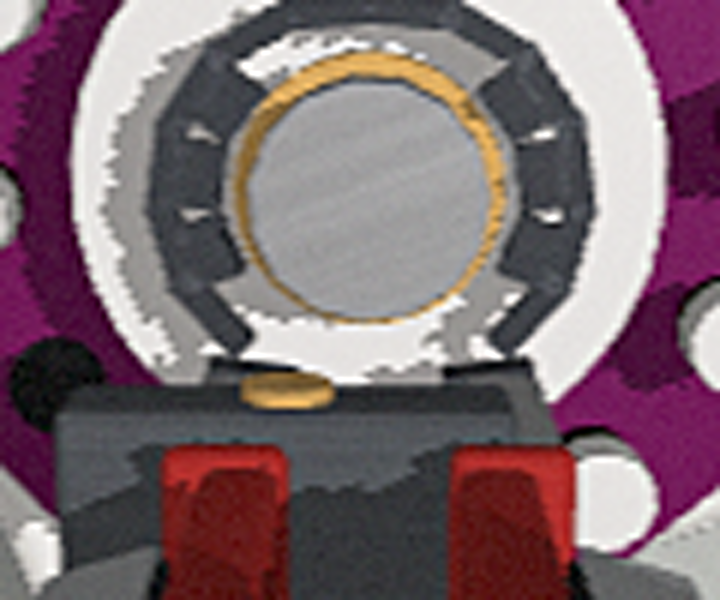

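Ring is open all round the brass head (lugs at about crop x 224 and 518 against the head at 237–507), and it is centred. I lower it.

In the tool's units: 3 mm is 0.004, 2.8 mm is 0.0037.

Emit:
arm_command(plan=[[[0,0,0.0009,0,0,0,0.12],[0,0,0.0019,0,0,0,0.12],[0,0,0.0028,0,0,0,0.12],[0,0,0.0037,0,0,0,0.12],[0,0,0.004,0,0,0,0.12]]], squeeze=30)

```text
time_s: 10.4
ee_pos: [0.5196, 0.0976, 0.1826]
eef_rot: [-3.142, -0.0, 2.688]
force: [-0.5, -0.1, -2.2]
grip_width: 0.0417
grip_force: 18.6
```

In the tool's units: 5 mm is 0.0067, 4 mm is 0.0053.

Emit:
arm_command(plan=[[[0,0,0.0013,0,0,0,0.12],[0,0,0.0027,0,0,0,0.12],[0,0,0.004,0,0,0,0.12],[0,0,0.0053,0,0,0,0.12],[0,0,0.0067,0,0,0,0.12],[0,0,0.0067,0,0,0,0.12]]], squeeze=30)

```text
time_s: 11.0
ee_pos: [0.5195, 0.0976, 0.1776]
eef_rot: [-3.141, -0.0, 2.688]
force: [0.4, -0.8, -2.7]
grip_width: 0.0416
grip_force: 18.6
```

In the tool's units: 3 mm is 0.004, 2.4 mm is 0.0032.

Emit:
arm_command(plan=[[[0,0,0.0008,0,0,0,0.12],[0,0,0.0016,0,0,0,0.12],[0,0,0.0024,0,0,0,0.12],[0,0,0.0032,0,0,0,0.12],[0,0,0.004,0,0,0,0.12],[0,0,0.004,0,0,0,0.12]]], squeeze=30)

```text
time_s: 11.6
ee_pos: [0.5197, 0.0976, 0.1748]
eef_rot: [3.141, 0.0, 2.688]
force: [0.2, -0.2, -1.6]
grip_width: 0.0421
grip_force: 18.6
```

Run:
```python
from h import *
o=ctrl.get_obs();p,R=pose(o);print(p,o['force'],o['moment'])
im,d,i=snap('wrist'); np.savez('w6.npz',p=im,d=d,**{k:np.array(i[k]) for k in i})
T=np.array(i['world_to_cam'])
q=T@np.array([.505,.104,.10,1]);u,v=int(q[0]/q[2]*i['fx']+i['cx']),int(q[1]/q[2]*i['fy']+i['cy']); print(u-60,v-60)
cv2.imwrite('pics/w6.png',cv2.resize(im[v-60:v+40,u-60:u+60],None,fx=6,fy=6,interpolation=cv2.INTER_CUBIC))
```

```text
[0.51967804 0.09763467 0.17484564] [ 0.19438929 -0.2331969  -1.59006913] [-0.03931935  0.01946355  0.0195663 ]
256 122
```

View pics/w6.png

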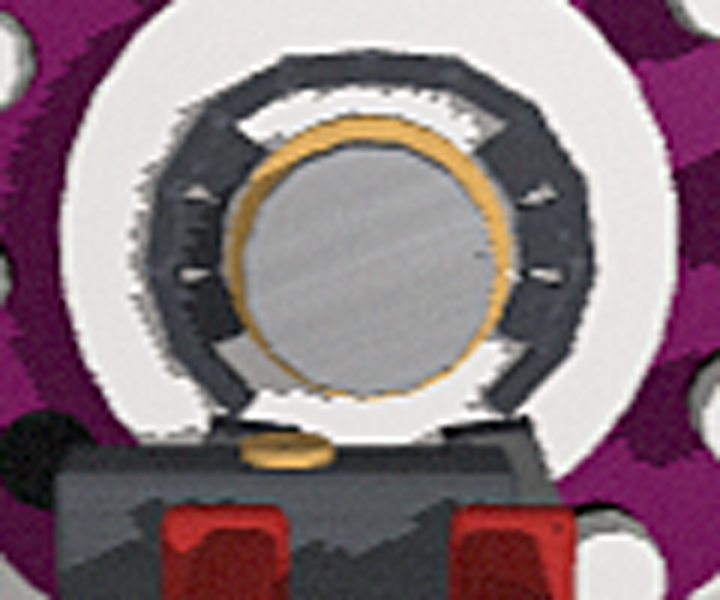

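The ring is now around the head, just above the hub, as its shadow is nearly closed. I keep lowering and feel for the hub.

In the tool's units: 2 mm is 0.0027, 1.6 mm is 0.0021.

Emit:
arm_command(plan=[[[0,0,0.0005,0,0,0,0.12],[0,0,0.0011,0,0,0,0.12],[0,0,0.0016,0,0,0,0.12],[0,0,0.0021,0,0,0,0.12],[0,0,0.0027,0,0,0,0.12],[0,0,0.0027,0,0,0,0.12]]], squeeze=30)

```text
time_s: 12.25
ee_pos: [0.5197, 0.0976, 0.1729]
eef_rot: [3.141, 0.0, 2.688]
force: [-0.7, -0.3, 4.9]
grip_width: 0.0416
grip_force: 18.7
```

In the tool's units: 1.2 mm is 0.0016, 0.9 mm is 0.0012.

Emit:
arm_command(plan=[[[0,0,0.0004,0,0,0,0.12],[0,0,0.0008,0,0,0,0.12],[0,0,0.0012,0,0,0,0.12],[0,0,0.0016,0,0,0,0.12],[0,0,0.0016,0,0,0,0.12]]], squeeze=30)

```text
time_s: 12.75
ee_pos: [0.5198, 0.0976, 0.1719]
eef_rot: [3.141, 0.001, 2.688]
force: [-0.3, -1.3, 5.9]
grip_width: 0.0417
grip_force: 18.8
```

In the tool's units: 1 mm is 0.0013, 0.9 mm is 0.0012.

Emit:
arm_command(plan=[[[0,0,0.0004,0,0,0,0.12],[0,0,0.0008,0,0,0,0.12],[0,0,0.0012,0,0,0,0.12],[0,0,0.0013,0,0,0,0.12],[0,0,0.0013,0,0,0,0.12]]], squeeze=30)

```text
time_s: 13.25
ee_pos: [0.5198, 0.0976, 0.1711]
eef_rot: [3.141, 0.001, 2.688]
force: [-1.5, 0.0, 7.2]
grip_width: 0.0421
grip_force: 18.8
```

Run:
```python
from h import *
f=[]
for _ in range(4):
    im,d,i=snap('wrist'); o=ctrl.get_obs(); f.append([*o['force'],*o['ee_pos']])
np.set_printoptions(suppress=True);print(np.round(f,4))
np.savez('w7.npz',p=im,d=d,**{k:np.array(i[k]) for k in i})
W=cloud(d,i); c=np.array([.4889,.1124]); r=np.hypot(W[...,0]-c[0],W[...,1]-c[1]); g=cv2.cvtColor(im,cv2.COLOR_BGR2GRAY)
hub=(r>.037)&(r<.047)&(g>180); x=(W[...,:2]-c)@np.array([.9,-.44])
ring=(r>.027)&(r<.031)&(g<90)&(x<.0)
print('hub z',np.median(W[hub][:,2]),hub.sum(),'ring top z',np.median(W[ring][:,2]),ring.sum(),'stub',np.median(W[r<.015][:,2]))
for a,b in((-.035,-.02),(-.02,-.01),(-.01,.0),(0,.01),(.01,.02)):
    m=(r>.027)&(r<.031)&(g<90)&(x>a)&(x<b); print(a,m.sum(),np.median(W[m][:,2]))
```

```text
[[ 0.0181 -0.5956  8.2933  0.5198  0.0976  0.1711]
 [-1.1687  0.2097  8.085   0.5198  0.0976  0.1711]
 [-1.0895 -1.2262  7.3921  0.5198  0.0976  0.1711]
 [-1.3681 -0.2811  7.7159  0.5199  0.0976  0.1711]]
hub z 0.0910834752224956 2711 ring top z 0.3111880488292502 1710 stub 0.315000108436893
-0.035 188 0.09594730106535079
-0.02 94 0.095919584823274
-0.01 1428 0.3132787610460702
0 2298 0.3211944142997082
0.01 1995 0.32110374399343544
```

Emit:
arm_command(plan=[[[0,0,0.0005,0,0,0,0.12],[0,0,0.0005,0,0,0,0.08],[-0.0004,0,0.0005,0,0,0,0.03],[-0.0009,0,0.0005,0,0,0,-0.03],[-0.0015,0,0.0005,0,0,0,-0.09],[-0.002,0,0.0005,0,0,0,-0.15],[-0.0024,0,0.0005,0,0,0,-0.21],[-0.0029,0,0.0005,0,0,0,-0.27],[-0.0029,0,0.0005,0,0,0,-0.33],[-0.0029,0,0.0005,0,0,0,-0.34],[-0.0029,0,0.0005,0,0,0,-0.34]]], squeeze=30)

```text
time_s: 14.55
ee_pos: [0.5219, 0.0968, 0.1707]
eef_rot: [3.141, 0.001, 2.688]
force: [-0.7, 0.5, 8.7]
grip_width: 0.0631
grip_force: 5.8
```

Run:
```python
from h import *
o=ctrl.get_obs();p,R=pose(o);print(p,o['force'],o['moment'],o['grip_width'],o['grip_force'])
im,d,i=snap('wrist'); np.savez('w8.npz',p=im,d=d,**{k:np.array(i[k]) for k in i})
T=np.array(i['world_to_cam'])
q=T@np.array([.505,.104,.10,1]);u,v=int(q[0]/q[2]*i['fx']+i['cx']),int(q[1]/q[2]*i['fy']+i['cy']); print(u-60,v-60)
cv2.imwrite('pics/w8.png',cv2.resize(im[v-60:v+40,u-60:u+60],None,fx=6,fy=6,interpolation=cv2.INTER_CUBIC))
```

```text
[0.52192156 0.09677639 0.17071886] [-0.68212225  0.54602757  8.72784538] [ 0.00152363  0.18637928 -0.01039842] 0.06311834376193552 5.794842168688774
256 120
```

View pics/w8.png

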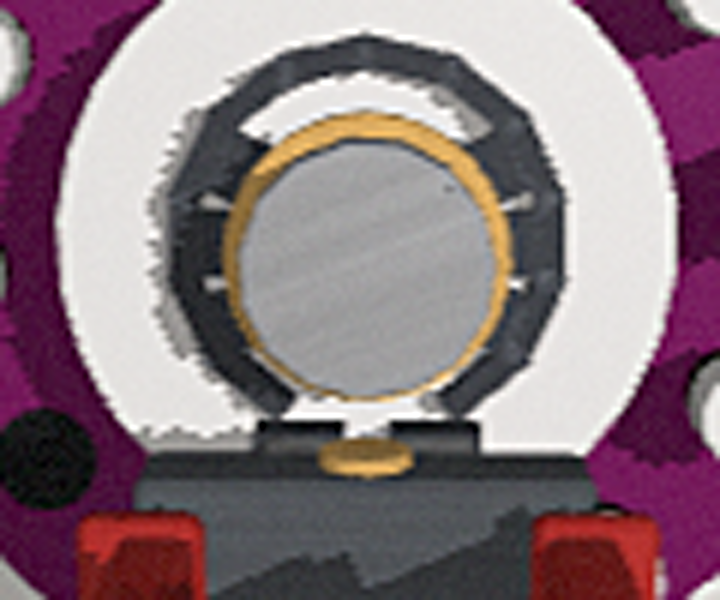

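The ring has contracted under the head, with the eye bosses at crop (300,435) and (435,435) back to a gap of about 7 mm. I withdraw the pliers.

In the tool's units: -18 mm is -0.024, -14 mm is -0.0187.

Emit:
arm_command(plan=[[[0,0,-0.0027,0,0,0,-0.34],[0,0,-0.0053,0,0,0,-0.34],[0,0,-0.0093,0,0,0,-0.34],[0,0,-0.0133,0,0,0,-0.34],[0,0,-0.0187,0,0,0,-0.34],[0,0,-0.024,0,0,0,-0.34],[0,0,-0.024,0,0,0,-0.34]]], squeeze=30)

```text
time_s: 15.3
ee_pos: [0.5218, 0.0967, 0.1888]
eef_rot: [3.141, 0.001, 2.688]
force: [0.3, -0.5, -2.2]
grip_width: 0.0631
grip_force: 8.1
```

In the tool's units: -40 mm is -0.0533, -15 mm is -0.02.

Emit:
arm_command(plan=[[[0,0,-0.02,0,0,0,-0.34],[0,0,-0.0533,0,0,0,-0.34],[-0.0533,0,-0.0533,0,0,0,-0.34],[-0.0533,0,-0.0533,0,0,0,-0.34],[-0.0533,0,-0.0533,0,0,0,-0.34]]], squeeze=30)

```text
time_s: 15.8
ee_pos: [0.5575, 0.0789, 0.2274]
eef_rot: [-3.141, -0.001, 2.687]
force: [-0.2, 1.0, -1.8]
grip_width: 0.063
grip_force: 8.1
```

Run:
```python
from h import *
o=ctrl.get_obs();p,R=pose(o);print(p,o['eef_rot'],o['force'],o['grip_width'])
im,d,i=snap('wrist'); np.savez('w9.npz',p=im,d=d,**{k:np.array(i[k]) for k in i})
T=np.array(i['world_to_cam'])
q=T@np.array([.505,.104,.10,1]);u,v=int(q[0]/q[2]*i['fx']+i['cx']),int(q[1]/q[2]*i['fy']+i['cy']); print(u-60,v-50)
cv2.imwrite('pics/w9.png',cv2.resize(im[v-50:v+50,u-60:u+60],None,fx=6,fy=6,interpolation=cv2.INTER_CUBIC))
W=cloud(d,i); c=np.array([.4889,.1124]); r=np.hypot(W[...,0]-c[0],W[...,1]-c[1]); g=cv2.cvtColor(im,cv2.COLOR_BGR2GRAY); z=W[...,2]
ok=(z<.13)&(z>.08)
print('hub',np.median(z[ok&(r>.037)&(r<.047)&(g>180)]))
m=ok&(r>.0275)&(r<.0305)&(g<90); t=W[m]; A=np.c_[t[:,:2]-c,np.ones(len(t))]; s=np.linalg.lstsq(A,t[:,2],rcond=None)[0];print('ring top plane',s,m.sum())
print('tcp shift to above stand',row([.4854,-.2546,.2275],2.677))
```

```text
[0.55748813 0.07888397 0.22741965] [-3.14098868e+00 -1.16135897e-03  2.68707638e+00] [-0.23133819  1.0403436  -1.79917009] 0.06295797425590449
256 85
hub 0.09199301944871963
ring top plane [ 0.01638616 -0.00341323  0.09708643] 416
tcp shift to above stand (array([-8.190e+01, -3.315e+02,  2.000e-01]), array([-0.0005, -0.001 ,  0.0106]))
```

View pics/w9.png

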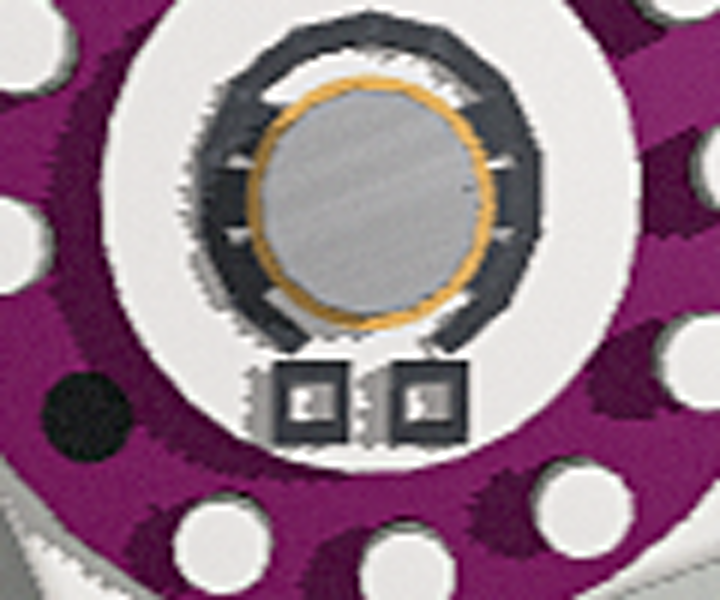

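The ring sits in the groove under the brass head, level. Eyes are at crop (311,402) and (430,402). I check the centring numerically and carry the pliers back.

In the tool's units: -331.5 mm is -0.442, -82 mm is -0.1093, 0.01 rad is 0.0032.

Emit:
arm_command(plan=[[[-0.1093,-0.442,0,0,0,0.0032,-0.34],[-0.1093,-0.442,0,0,0,0.0032,-0.34],[-0.1093,-0.442,0,0,0,0.0032,-0.34],[-0.1093,-0.442,0,0,0,0.0032,-0.34],[-0.1093,-0.442,0,0,0,0.0032,-0.34],[-0.1093,-0.442,0,0,0,0.0032,-0.34],[-0.1093,-0.442,0,0,0,0.0032,-0.34],[-0.1093,-0.442,0,0,0,0.0032,-0.34],[-0.1093,-0.442,0,0,0,0.0032,-0.34],[-0.1093,-0.442,0,0,0,0.0032,-0.34],[-0.1093,-0.442,0,0,0,0.0032,-0.34]]], squeeze=30)

```text
time_s: 16.95
ee_pos: [0.4863, -0.2535, 0.2283]
eef_rot: [3.142, 0.0, 2.68]
force: [-0.6, -0.4, -1.4]
grip_width: 0.0633
grip_force: 8.1
```

Run:
```python
from h import *
i=dict(np.load('w9.npz')); P=lambda x,y,z:plane(i,(x+.5)/6-.5+256,(y+.5)/6-.5+85,z)
a=P(311,402,.1003);b=P(430,402,.1003);y=(b-a)/np.linalg.norm(b-a);x=np.array([y[1],-y[0],0]);c=(a+b)/2-.037*x
st=P(376,199,.118); print('eye gap',np.linalg.norm(b-a),'ring c',c,'stub',st,'dist',np.linalg.norm((c-st)[:2]))
o=ctrl.get_obs();print(o['ee_pos'],o['eef_rot'],o['force'],row([.4854,-.2546,.105],2.677))
```

```text
eye gap 0.022079857222336213 ring c [0.48786721 0.11320954 0.1003    ] stub [0.48897681 0.1136861  0.118     ] dist 0.00120761467786294
[ 0.48625324 -0.25351237  0.22834105] [3.14150745e+00 2.52465766e-04 2.67953051e+00] [-0.62364254 -0.43603261 -1.36648141] (array([  0.3,  -1.4, 123.3]), array([0.0001, 0.0003, 0.0025]))
```

In the tool's units: 120 mm is 0.16, 117 mm is 0.156.

Emit:
arm_command(plan=[[[0.0004,-0.0013,0,0,0,0,-0.34],[0.0004,-0.0013,0.04,0,0,0,-0.34],[0.0004,-0.0013,0.08,0,0,0,-0.34],[0.0004,-0.0013,0.1133,0,0,0,-0.34],[0.0004,-0.0013,0.14,0,0,0,-0.34],[0.0004,-0.0013,0.156,0,0,0,-0.34],[0.0004,-0.0013,0.16,0,0,0,-0.34],[0.0004,-0.0013,0.16,0,0,0,-0.34]]], squeeze=30)

```text
time_s: 17.75
ee_pos: [0.4855, -0.2555, 0.1085]
eef_rot: [-3.142, 0.0, 2.678]
force: [-0.6, -0.6, -1.3]
grip_width: 0.0634
grip_force: 8.1
```

In the tool's units: 3.5 mm is 0.0047, 3 mm is 0.004.

Emit:
arm_command(plan=[[[0,0,0.0013,0,0,0,-0.34],[0,0,0.0027,0,0,0,-0.34],[0,0,0.004,0,0,0,-0.34],[0,0,0.0047,0,0,0,-0.34],[0,0,0.0047,0,0,0,-0.34]]], squeeze=30)

```text
time_s: 18.25
ee_pos: [0.4856, -0.2559, 0.106]
eef_rot: [-3.141, 0.002, 2.678]
force: [-2.4, 0.5, 7.7]
grip_width: 0.0637
grip_force: 7.8
```

In the tool's units: -1 mm is -0.0013.

Emit:
arm_command(plan=[[[0,0,-0.0013,0,0,0,-0.36],[0,0,-0.0013,0,0,0,-0.45],[0,0,-0.0013,0,0,0,-0.7],[0,0,-0.0013,0,0,0,-1],[0,0,-0.0013,0,0,0,-1],[0,0,-0.0013,0,0,0,-1],[0,0,-0.0013,0,0,0,-1],[0,0,-0.0013,0,0,0,-1]]])

```text
time_s: 19.05
ee_pos: [0.4852, -0.2555, 0.1056]
eef_rot: [-3.142, -0.0, 2.678]
force: [-0.2, 0.2, -0.2]
grip_width: 0.0941
grip_force: 0.0
```

In the tool's units: -130 mm is -0.1733, -110 mm is -0.1467.

Emit:
arm_command(plan=[[[0,0,-0.04,0,0,0,-1],[0,0,-0.0933,0,0,0,-1],[0,0,-0.1467,0,0,0,-1],[0,0,-0.1733,0,0,0,-1],[-0.12,0,-0.1733,0,0,0,-1],[-0.12,0,-0.1733,0,0,0,-1],[-0.12,0,-0.1733,0,0,0,-1],[-0.12,0,-0.1733,0,0,0,-1]]])

```text
time_s: 19.85
ee_pos: [0.5656, -0.2957, 0.2345]
eef_rot: [3.141, -0.002, 2.678]
force: [0.1, -0.6, -0.4]
grip_width: 0.0939
grip_force: 0.0
```

Run:
```python
from h import *
im,d,i=snap('wrist'); T=np.array(i['world_to_cam']); W=cloud(d,i)
q=T@np.array([.486,-.2546,.1,1]);u,v=int(q[0]/q[2]*i['fx']+i['cx']),int(q[1]/q[2]*i['fy']+i['cy']); y0=max(v-60,0)
cv2.imwrite('pics/w10.png',cv2.resize(im[y0:y0+120,u-80:u+80],None,fx=4,fy=4,interpolation=cv2.INTER_CUBIC))
hsv=cv2.cvtColor(im,cv2.COLOR_BGR2HSV); H,S,V=hsv[...,0],hsv[...,1],hsv[...,2]
red=((H<6)|(H>172))&(S>120)&(V>50); k,l,st,c=cv2.connectedComponentsWithStats(red.astype(np.uint8))
for j in range(1,k):
    if st[j,4]>50:
        t=(l==j)&(abs(W[...,2]-.158)<.005); ys,xs=np.nonzero(t); r=cv2.minAreaRect(np.stack([xs,ys],1).astype(np.float32)); print(plane(i,*r[0],.157),np.median(W[t][:,2]))
```

```text
[ 0.47247685 -0.27973961  0.157     ] 0.1576846890153817
[ 0.4963638  -0.23208258  0.157     ] 0.157507975971537
```

View pics/w10.png

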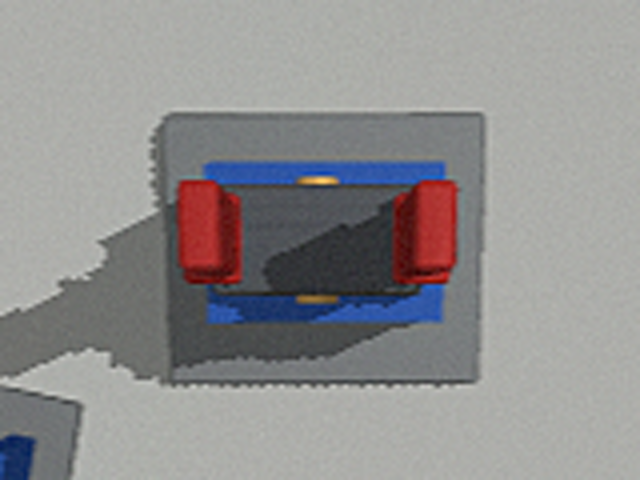

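The pliers stand upright in the middle stand, with the handles at crop (200,230) and (435,230), at the same height as at the start and within 2 mm of where they were picked up. The arm is clear, so I hand in.

```bash
python3 -c "
from h import *
print(ctrl.hand_in())"
```

```text
the job is handed in; nothing more can be done
None
```

The ring is contracted, level and centred to about 1 mm in the groove under the spindle head, the pliers stand upright in the middle blue stand, and the job was handed in at about 20 s; the hand-in returned no verdict.

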